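# Seat a carrier plate on its locating pins

### The arm

A 6-joint arm with a two-finger parallel gripper is mounted at the origin on a cart in front of the work surface, level with it; the furniture and walls round the work are solid. World frame = base frame: x ahead of the robot, y to its left, z up, the work surface at z = 0. Lengths are in m, angles in rad, forces in N, time in s.
With the tool pointing down it reaches from about 0.35 to 1 m from the base axis. Payload 7.1 kg.
Tool frame: the origin (TCP) lies between the finger pads; the fingertips stand 22 mm ahead of it and the grasp point (between the pads) lies 3 mm ahead of it; z points along the fingers, y is the line along which they close (so a half turn about z gives the same grasp; the last joint's range is limited). The gripper opens to 85 mm and grips with 20 to 120 N. Pads are 22 mm wide; open, the fingers measure 114 mm over their backs; the gripper's body (76 mm by 85 mm) begins 54 mm behind the grasp point. The pads swing forward as they close: fully open they stand 13 mm farther back than shut.
Start: joints at [-1.35, 0.423, 1.63, -0, 1.089, -0.019], TCP at [0.148, -0.607, 0.253] pointing down, gripper open.
Joint ranges: [-3, 3], [-0.9, 2.11], [0.09, 2.58], [-1.31, 4.45], [0.11, 2.69], [-2.54, 2.54]. Speed limits (rad/s): [2.39, 2.39, 3.01, 3.14, 3.14, 3.14].

### API

Orientations are given as a rotation vector (axis times angle).
In Python, from rig import manip gives the robot as it stands. The module is installed in compiled form; this text tells all that it offers. Calls block until the motion is done:
- manip.move_to(position, orientation): joint-space move of the TCP to a pose.
- manip.servo_line(position, orientation=None, rate=0.15): straight line of the TCP; orientation=None keeps the orientation; rate is the mean speed in m/s.
- manip.set_joints(angles): joint-space move.
- manip.command_gripper(opening, f_grip=None): finger opening in m; f_grip is the grip in N (None keeps the last); returns when the fingers have stopped.
- manip.hold(seconds).
- manip.solve_ik(position, orientation): joint angles nearest the present ones, or None.
- manip.camera(name): name is "side" or "top"; returns a dict with "image" (420x560x3 uint8, red, green, blue), "fx", "fy", "cx", "cy" (pixels), "k1" (the pictures are not rectified: a ray, as slopes to the right and down, at radius r is drawn at 1 + k1 r^2 times it, then the intrinsics apply), "cam_to_world" (4x4, takes a point from camera to world coordinates). Camera axes: x right, y down, z forward; pixel columns grow to the right and rows downward; lengths in m; the calibration is good to about 2 mm. A picture is of the moment at which its call begins. There is no depth.
A pose or a line that the arm cannot do raises manip.IKError and nothing moves.
- manip.sign_off(): hands the job in; it is judged then, once.
Readings, each from a call of its own:
- manip.get_time(): time.
- manip.get_joint_positions(): joint angles.
- manip.get_joint_vel(): joint speeds.
- manip.get_tau(): joint torques, N m.
- manip.get_position(): TCP position.
- manip.get_ee_rot(): TCP orientation.
- manip.get_contact_force(): force on the tool from outside, world axes, zero at the start.
- manip.get_torque(): the same for the moment, N m.
- manip.get_width(): finger opening in m.
- manip.get_grip_force(): force on a finger pad.
Only numpy, scipy, OpenCV 4.12 (cv2) and the standard library are available. Lean on these libraries where they do the work, as an engineer would, in place of code of your own. Each camera call takes 0.05 s, during which the arm holds its last target. There are 200 camera calls.

### The job

Push the blue carrier plate sideways and forwards with the fingertips until both its holes drop over the two brass locating pins and it lies flat on the dark deck of the fixture. Do not pick the plate up, do not touch the small green board on it, and leave the things standing around undisturbed; finish with the gripper clear.

Things in the scene. Friction and masses are not known exactly. Their poses are not given: they have to be found in the camera images.
- fixture: fixed fixture; dark steel base x -105..+70, y -85..+85 mm in its frame, deck top 10 mm above the worktop. Origin: on the worktop midway between the pins; +x points away from the robot (within 0.35 rad). Near side (x -105..-51.5 mm, full width): bare aluminium ledge, top 21 mm up. Two 8 mm brass pins at x 0, y -48 and +48 mm, with 4.5 mm cone noses, tops 21 mm up, level with the ledge
- pin_round (a point): top of the pin at y = -48 mm of the fixture (the right one seen from the robot), 21 mm above the worktop. The pins' noses catch the plate's holes when these are within about 2 mm
- pin_slot (a point): top of the pin at y = +48 mm of the fixture (the left one), 21 mm above the worktop
- carrier: loose blue plate 100 (x) x 150 (y) x 8 mm, about 0.3 kg. Origin: centre of its underside. It starts level, near part on the ledge, far part on the pin tops, holes 16-32 mm short of the pins along the fixture's +x, up to 18 mm off sideways, turned up to 0.12 rad. With holes over the pins its near edge clears the ledge by 1.5 mm and it drops 11 mm; its top is then 18 mm above the worktop
- hole_round (a point): centre, at the underside, of the plate's round hole (10.5 mm diameter, through), at x = 0, y = -48 mm of the plate; it belongs on pin_round. Seated, the plate's axes agree with the fixture's and this point is 10 mm above the worktop
- hole_slot (a point): centre, at the underside, of the plate's slot (10.5 mm in x, 15 mm in y, through), at y = +48 mm of the plate; it belongs on pin_slot
- board: small green circuit board 22 (x) x 71 (y) x 4 mm, fixed by four steel clips on the middle of the blue plate's top and moving with it; not to be touched. Origin: centre of its underside
- loupe: black loupe, 37 mm wide, 40 mm tall, stands loose on the worktop. Origin: centre of its underside
- tape_roll: roll of orange tape lying flat, 72 mm diameter, 12 mm high, loose. Origin: centre of its underside
- dropper: amber dropper bottle, 30 mm wide, 104 mm tall, loose. Origin: centre of its underside
- swabs: clear cup with swabs, 51 mm wide, 109 mm tall, loose. Origin: centre of its underside
- wipes: white pack of wipes 60 x 105 x 22 mm, loose. Origin: centre of its underside
- weight: brass-coloured gauge weight 26 mm wide, 38 mm tall, loose. Origin: centre of its underside

How it is judged:
At the end, for the whole second after the job is handed in: Both holes are over their pins (round hole within 3 mm, slot within 5 mm), the plate lies flat on the deck (underside within 1.5 mm of it, tilt under 0.03 rad) at rest, and each bystander is within 15 mm of where it stood (horizontal distance between hole_round and pin_round below 0.003 m and horizontal distance between hole_slot and pin_slot below 0.005 m and z of each of hole_round, hole_slot in the frame of fixture below 0.0115 m and angle between carrier's own z axis and vertical below 0.03 rad and linear speed of carrier below 0.01 m/s and distance of each of loupe, tape_roll, dropper, swabs, wipes, weight from where it was at the start of the episode below 0.015 m); the robot touches nothing.
It fails at once if the carrier plate is lifted: its underside's centre rises more than 8 mm above the ledge, or it tips by more than 0.3 rad (z of carrier in the frame of fixture above 0.029 m or angle between carrier's own z axis and vertical above 0.3 rad).
It fails at once if the robot touches the green board (more than 0.5 N) (contact force between the arm and board above 0.5 N).
It fails at once if the robot's fingers touch the green board (more than 0.5 N) (contact force between the fingers and board above 0.5 N).
It fails at once if a bystander is displaced by more than 15 mm or knocked over (distance of any of loupe, tape_roll, dropper, swabs, wipes, weight from where it was at the start of the episode above 0.015 m or angle between any of loupe, tape_roll, dropper, swabs, wipes, weight's own z axis and vertical above 0.4 rad).
It also fails if it takes over 72 s, if anything falls off the work surface, if the arm or the gripper's body presses on something with over 40 N, if the wrist force passes 120 N, or if a joint passes its speed limit or range.

## Working session

There is one attempt and no reset: what is moved stays moved. The work goes in short steps, each a Python script; the robot and the scene stay as the last script left them, time stands still between calls to the robot, and variables do not carry over. Pictures are saved under pics/ and viewed, at most 10 in all, crops included, and the job is handed in when it is done.

```bash
mkdir -p pics
cat > h.py <<'E'
import numpy as np, cv2
from rig import manip
def snap(n):
    c=manip.camera(n); return c
def save(c,fn,crop=None,s=1):
    im=c["image"][:,:,::-1]
    if crop: x0,y0,x1,y1=crop; im=im[y0:y1,x0:x1]
    cv2.imwrite("pics/"+fn,cv2.resize(im,None,fx=s,fy=s,interpolation=cv2.INTER_CUBIC))
def KD(c):
    return np.array([[c["fx"],0,c["cx"]],[0,c["fy"],c["cy"]],[0,0,1.]]),np.array([c["k1"],0,0,0,0.])
def ray(c,uv):
    K,D=KD(c); p=cv2.undistortPoints(np.array(uv,float).reshape(-1,1,2),K,D).reshape(-1,2)
    T=np.array(c["cam_to_world"]); d=np.c_[p,np.ones(len(p))]@T[:3,:3].T
    return T[:3,3],d
def onplane(c,uv,z):
    o,d=ray(c,uv); return o+d*((z-o[2])/d[:,2])[:,None]
def proj(c,P):
    K,D=KD(c); T=np.linalg.inv(np.array(c["cam_to_world"]))
    return cv2.projectPoints(np.array(P,float).reshape(-1,3),cv2.Rodrigues(T[:3,:3])[0],T[:3,3],K,D)[0].reshape(-1,2)
E
python3 - <<'E'
from h import *
for n in("top","side"):
    c=snap(n); save(c,n+"0.png",s=1.42); np.save(n+"0.npy",c,allow_pickle=True)
    print(n,c["fx"],c["cx"],c["cy"],c["k1"],np.round(c["cam_to_world"],3).tolist())
print(manip.get_time(),manip.get_ee_rot())
E
```

```text
top 383.53693288971937 278.09185824875647 207.72575859718725 -0.027763161013892052 [[0.012, -0.997, 0.076, 0.438], [-1.0, -0.01, 0.02, 0.15], [-0.019, -0.076, -0.997, 1.113], [0.0, 0.0, 0.0, 1.0]]
side 495.4550348384899 269.8089053521456 211.21186128942009 -0.07727397519123583 [[0.995, -0.047, 0.088, 0.44], [-0.099, -0.59, 0.802, -0.703], [0.015, -0.806, -0.591, 0.709], [0.0, 0.0, 0.0, 1.0]]
0.1 [-3.11768868e+00 -3.75581428e-01  2.04845522e-04]
```

View pics/top0.png

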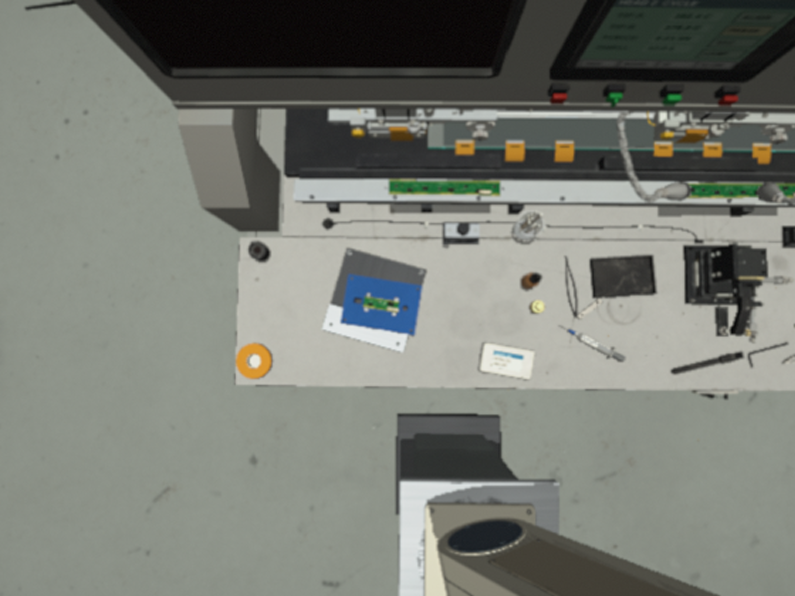

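View pics/side0.png

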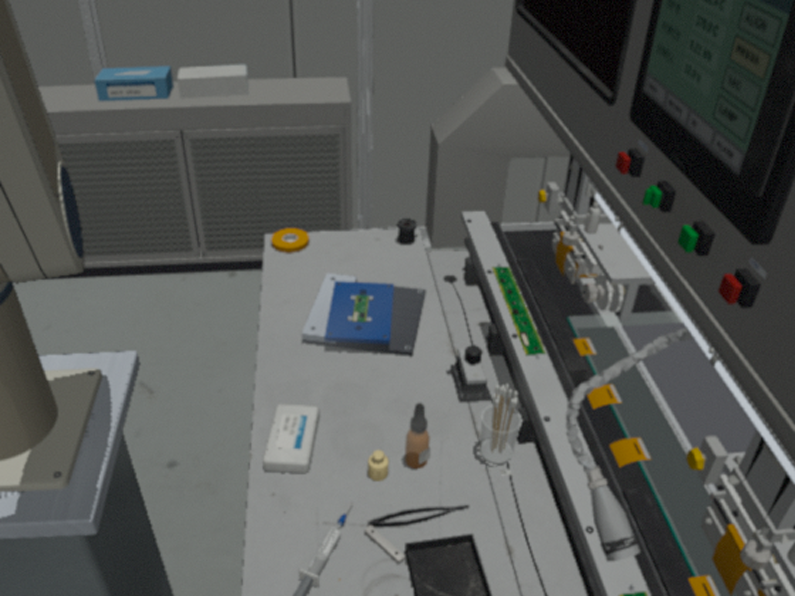

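The top view shows the plate at about (265,212) in native pixels and the fixture turned about -0.28 rad. The bystanders are well away from it. Next I'll look closer at the fixture and extract the edges.

```bash
cat > t.py <<'E'
from h import *
a=[]
for n,(x0,y0,x1,y1) in (("top",(220,165,310,255)),("side",(205,185,310,255))):
    c=np.load(n+"0.npy",allow_pickle=True).item()
    im=c["image"][y0:y1,x0:x1,::-1]
    a.append(cv2.resize(im,None,fx=390/im.shape[1],fy=390/im.shape[1],interpolation=cv2.INTER_CUBIC))
    hsv=cv2.cvtColor(c["image"],cv2.COLOR_RGB2HSV)
    print(n, hsv[y0+35, x0:x1:5].tolist())
h=max(i.shape[0] for i in a)
cv2.imwrite("pics/z.png",np.hstack([cv2.copyMakeBorder(i,0,h-i.shape[0],0,10,cv2.BORDER_CONSTANT) for i in a]))
E
python3 t.py
```

```text
top [[33, 14, 188], [30, 12, 188], [30, 14, 187], [27, 13, 175], [105, 6, 92], [107, 170, 153], [107, 178, 153], [107, 176, 152], [107, 178, 152], [107, 176, 152], [107, 177, 150], [107, 177, 151], [107, 177, 153], [107, 169, 149], [108, 138, 139], [108, 74, 113], [33, 14, 187], [30, 12, 186]]
side [[75, 4, 141], [90, 2, 141], [60, 4, 142], [105, 19, 164], [105, 16, 161], [105, 19, 157], [108, 141, 123], [108, 144, 122], [109, 138, 122], [33, 34, 136], [71, 56, 77], [107, 148, 121], [108, 143, 121], [107, 150, 121], [107, 135, 106], [102, 16, 78], [109, 26, 77], [115, 20, 76], [115, 21, 72], [60, 2, 142], [75, 4, 142]]
```

View pics/z.png

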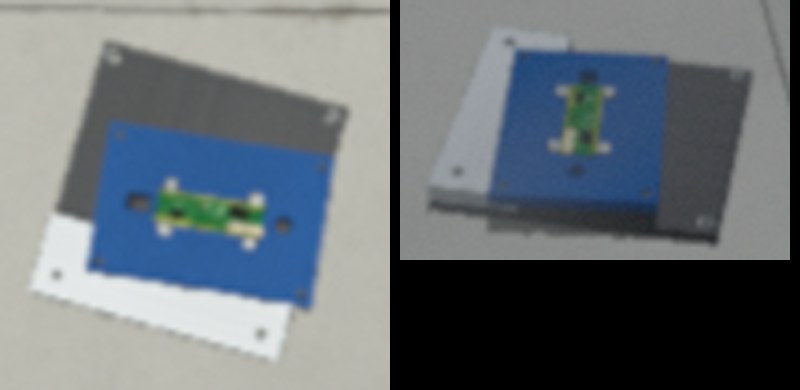

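The zoomed views show plate corners in the top crop at (108,123), (333,155), (312,308) and (88,270). The slot is at (137,202) and the round hole at (284,225). The fixture corners are (106,42), (348,107), (278,357) and (32,290). I'll fit the edges to sub-pixel precision.

```bash
cat > fit.py <<'E'
from h import *
# edges of masks near seed segments -> world lines
U=8
def edgepts(mask_f,c,win):
    x0,y0,x1,y1=win
    im=cv2.resize(c["image"][y0:y1,x0:x1].astype(np.float32),None,fx=U,fy=U,interpolation=cv2.INTER_CUBIC)
    m=mask_f(im).astype(np.uint8)
    m=cv2.morphologyEx(m,cv2.MORPH_OPEN,np.ones((9,9)))
    cs,_=cv2.findContours(m,cv2.RETR_EXTERNAL,cv2.CHAIN_APPROX_NONE)
    k=max(cs,key=cv2.contourArea).reshape(-1,2).astype(float)
    return (k+.5)/U-.5+[x0,y0]
def seg(c,pts,a,b,z,tol=1.8):
    a,b=np.array(a,float),np.array(b,float); d=b-a; L=np.hypot(*d); d/=L
    t=(pts-a)@d; n=abs((pts-a)@[-d[1],d[0]])
    q=pts[(t>.1*L)&(t<.9*L)&(n<tol)]
    P=onplane(c,q,z)[:,:2]
    l=cv2.fitLine(P.astype(np.float32),cv2.DIST_HUBER,0,.001,.001).ravel()
    v=l[:2]
    if v@(P[-1]-P[0])<0: v=-v
    return l[2:],v,len(q)
def meet(l,m):
    s=np.linalg.solve(np.c_[l[1],-m[1]],m[0]-l[0]); return l[0]+s[0]*l[1]
blue=lambda im:(im[...,2]-im[...,0])>42
def plate(c,win,corners,z=.029,mask=blue):
    """corners: far-left, far-right, near-right, near-left px"""
    e=edgepts(mask,c,win); L=[seg(c,e,corners[i],corners[(i+1)%4],z) for i in range(4)]
    Q=np.array([meet(L[i-1],L[i]) for i in range(4)])
    ctr=Q.mean(0); x=(Q[0]+Q[1]-Q[2]-Q[3]); y=Q[0]+Q[3]-Q[1]-Q[2]
    return ctr,np.arctan2(x[1],x[0]),np.arctan2(-y[0],y[1]),np.hypot(*x)/2,np.hypot(*y)/2
E
cat > m1.py <<'E'
from fit import *
c=np.load("top0.npy",allow_pickle=True).item(); s=390/90
f=lambda *p:[((q[0]+.5)/s-.5+220,(q[1]+.5)/s-.5+165) for q in p]
win=(220,165,310,255)
print("plate",plate(c,win,f((108,123),(333,155),(312,308),(88,270))))
cool=lambda im:(im[...,0]-im[...,2]<8)&(im.max(-1)-im.min(-1)<1000)
e=edgepts(cool,c,win)
for n,a,b,z in (("far",(348,107),(106,42),.01),("leftdeck",(60,212),(106,42),.01),("leftledge",(32,290),(55,217),.021),("near",(278,357),(32,290),.021),("rightdeck",(334,160),(348,107),.01),("rightledge",(278,357),(293,308),.021)):
    A=f(a,b); p,v,k=seg(c,e,*A,z); print(n,p,np.arctan2(v[1],v[0]),k)
led=lambda im:(im[...,2]-im[...,0]>-3)&(im.min(-1)>145)
e=edgepts(led,c,win); A=f((90,225),(55,213)); p,v,k=seg(c,e,*A,.021);print("step",p,np.arctan2(v[1],v[0]),k)
h=onplane(c,f((137,202),(284,225)),.029); print("holes",h)
E
python3 m1.py
```

```text
plate (array([0.50354236, 0.20021538], dtype=float32), np.float32(-0.1356257), np.float32(-0.14946309), np.float32(0.09981531), np.float32(0.14951316))
far [0.5994308  0.19029059] 1.3138406 356
leftdeck [0.56290096 0.29025623] 2.876994 217
leftledge [0.46335602 0.31840003] 2.8813903 19
near [0.4299278  0.25043282] -1.8292637 279
rightdeck [0.549627   0.11433093] -0.29482108 84
rightledge [0.42529285 0.14742981] -0.24645157 73
step [0.49954525 0.28884757] 1.3035896 52
holes [[0.50991853 0.24773054 0.029     ]
 [0.49588543 0.15135343 0.029     ]]
```

```bash
cat > m2.py <<'E'
from fit import *
def run(n,win,s,E):
    c=np.load(n+"0.npy",allow_pickle=True).item(); R={}
    f=lambda p:((p[0]+.5)/s-.5+win[0],(p[1]+.5)/s-.5+win[1])
    g=c["image"][win[1]:win[3],win[0]:win[2]].astype(float)
    for nm,m,a,b,z in E:
        try:
            p,v,k=seg(c,edgepts(m,c,win),f(a),f(b),z)
            yaw=-.26; X=np.array([np.cos(yaw),np.sin(yaw)]);Y=np.array([-X[1],X[0]])
            print(n,nm,"ang",round((np.arctan2(v[1],v[0]))%(np.pi/2)-np.pi/2,4),"x %.4f y %.4f"%(p@X,p@Y),k)
        except Exception as ex: print(nm,ex)
    return c,f
def dark(t): return lambda im:(im.mean(-1)<t)
def cool(t): return lambda im:(im[...,0]-im[...,2]<t)
led=lambda im:(im[...,2]-im[...,0]>0)&(im[...,1]>130)
T=dark(130)
run("top",(220,165,310,255),390/90,[("far",T,(348,107),(106,42),.01),("leftdeck",T,(60,212),(106,42),.01),("rightdeck",T,(334,160),(348,107),.01),
 ("leftledge",cool(0),(32,290),(55,217),.021),("near",cool(0),(278,357),(32,290),.021),("rightledge",cool(0),(278,357),(293,308),.021),("step",led,(88,222),(57,213),.021)])
S=dark(108); s=390/105
c,f=run("side",(205,185,310,255),s,[("far",S,(717,243-0),(750,70),.01)] and [("far",S,(317,240),(349,72),.01),("leftdeck",S,(270,64),(349,72),.01),
 ("near",cool(-8),(30,190),(95,30),.021),("rightledge",led,(30,190),(90,203),.021),("leftledge",led,(95,30),(170,40),.021)])
print("plate side",plate(c,(205,185,310,255),[f(p) for p in((268,57),(260,205),(90,203),(115,52))],mask=lambda im:(im[...,2]-im[...,0])>35))
E
python3 m2.py
```

```text
top far ang -0.2662 x 0.5279 y 0.3379 357
top leftdeck ang -0.2624 x 0.4687 y 0.4228 250
top rightdeck ang -0.2798 x 0.5104 y 0.2541 78
top leftledge ang -0.2637 x 0.3800 y 0.4239 108
top near ang -0.2645 x 0.3541 y 0.3410 362
top rightledge ang -0.271 x 0.3730 y 0.2549 73
top step ang -0.2777 x 0.4092 y 0.4103 46
side far ang -0.2664 x 0.5299 y 0.3293 288
side leftdeck ang -0.2842 x 0.4990 y 0.4215 136
side near ang -0.2635 x 0.3553 y 0.3287 279
side rightledge ang -0.3484 x 0.3658 y 0.2535 40
leftledge OpenCV(4.12.0) /io/opencv/modules/calib3d/src/undistort.dispatch.cpp:347: error: (-215:Assertion failed) CV_IS_MAT(_src) && CV_IS_MAT(_dst) && (_src->rows == 1 || _src->cols == 1) && (_dst->rows == 1 || _dst->cols == 1) && _src->cols + _src->rows - 1 == _dst->rows + _dst->cols - 1 && (CV_MAT_TYPE(_src->type) == CV_32FC2 || CV_MAT_TYPE(_src->type) == CV_64FC2) && (CV_MAT_TYPE(_dst->type) == CV_32FC2 || CV_MAT_TYPE(_dst->type) == CV_64FC2) in function 'cvUndistortPointsInternal'

plate side (array([0.5030745 , 0.19626889], dtype=float32), np.float32(-0.19004858), np.float32(-0.14670563), np.float32(0.09976595), np.float32(0.15538825))
```

Both views agree. The fixture is at about (0.530, 0.210) with yaw -0.265. Relative to its seat, the plate is about 23 mm short, about 16 mm to the right, and turned +0.118 rad. I'll set the gripper to a 60 mm opening and use the two fingertips as a flat pusher: first on the right side, then on the near edge. Before that I'll touch the bare worktop gently to find the tip height.

```bash
cat > act.py <<'E'
from fit import *
O=np.array([.5303,.2097]); YAW=-.265
X=np.array([np.cos(YAW),np.sin(YAW)]); Y=np.array([-X[1],X[0]])
def rv(a):
    x=np.array([np.cos(a),np.sin(a),0]); z=np.array([0,0,-1.]); return cv2.Rodrigues(np.c_[x,np.cross(z,x),z])[0].ravel()
LAT=rv(YAW+np.pi/2); FWD=rv(YAW+np.pi)
def W(x,y,z): return list(O+x*X+y*Y)+[z]     # fixture frame (m) -> world
def inF(p): d=np.array(p[:2])-O; return d@X,d@Y
def F(): return np.round(manip.get_contact_force(),1)
def st(): print("t %.1f"%manip.get_time(),"fix xy mm",np.round(np.array(inF(manip.get_position()))*1e3,1),"z",round(manip.get_position()[2],4),"F",F())
E
python3 - <<'E'
from act import *
print(manip.solve_ik(W(-.023,-.125,.12),LAT),manip.solve_ik(W(-.09,0,.12),FWD))
manip.command_gripper(.06)
manip.move_to(W(-.023,-.125,.20),LAT); st()
manip.servo_line(W(-.023,-.125,.036),rate=.15); manip.hold(.3); st(); f0=F()
z=.036
while z>.004:
    z-=.002; manip.servo_line(W(-.023,-.125,z),rate=.02); 
    f=F()
    if abs(f[2]-f0[2])>4: break
st(); print(manip.get_width())
manip.servo_line(W(-.023,-.125,z+.015),rate=.05); st()
E
```

```text
[ 1.72875279e-01  4.34708923e-01  2.02018264e+00 -4.44089210e-16
  6.86701086e-01  4.37875279e-01] [ 0.46051649  0.45250511  1.98525845  0.          0.70382909 -0.84527983]
t 3.2 fix xy mm [ -22.6 -125.4] z 0.2001 F [0.  0.4 0.1]
t 4.8 fix xy mm [ -22.7 -124.9] z 0.0365 F [-0.1  0.2 -0.6]
t 7.3 fix xy mm [ -22.8 -124.9] z 0.0169 F [-2.3 -1.4 14.1]
0.05988551628227778
t 7.7 fix xy mm [ -22.7 -124.9] z 0.0313 F [-0.5 -0.1 -0.2]
```

```bash
cat >> act.py <<'E'
def look(tag):
    c=snap("top"); np.save(tag+".npy",c,allow_pickle=True); return c
def measure(c,guess=None,z=.029):
    """plate pose in fixture frame from blue mask; corners from minAreaRect"""
    win=(215,160,315,260); e=edgepts(blue,c,win)
    q=cv2.approxPolyN(e.astype(np.float32).reshape(-1,1,2),4).reshape(-1,2)
    P=onplane(c,q,z)[:,:2]; f=np.array([inF(p) for p in P])
    m=f.mean(0); d=f-m; o=[int(np.argmax(d@s)) for s in([1,1],[1,-1],[-1,-1],[-1,1])]
    r=plate(c,win,[q[i] for i in o],z)
    # long edges dominate the yaw
    yaw=(.7*r[2]+.3*r[1])-YAW; p=np.array(inF(r[0]))
    R=np.array([[np.cos(yaw),-np.sin(yaw)],[np.sin(yaw),np.cos(yaw)]])
    print("plate mm",np.round(p*1e3,1),"yaw",round(float(yaw),4),"(",np.round(r[1:],4),") holes dev round",np.round((p+R@[0,-.048]-[0,-.048])*1e3,1),"slot",np.round((p+R@[0,.048]-[0,.048])*1e3,1))
    return p,yaw
E
python3 - <<'E'
from act import *
measure(np.load("top0.npy",allow_pickle=True).item())
z=.042
manip.servo_line(W(-.023,-.125,z),rate=.1)
manip.servo_line(W(-.023,-.100,z),rate=.04); st()
manip.servo_line(W(-.023,-.086,z),rate=.03); st()
manip.servo_line(W(-.023,-.105,z),rate=.08)
manip.servo_line(W(-.023,-.105,.12),rate=.2)
manip.servo_line(W(-.10,-.23,.2),rate=.3)
c=look("top1"); st(); measure(c); save(c,"top1.png",(190,140,400,290),3)
E
```

```text
plate mm [-23.3 -16.2] yaw 0.1199 ( [-0.1356 -0.1492  0.0998  0.1495] ) holes dev round [-17.6 -15.8] slot [-29.1 -16.5]
t 8.7 fix xy mm [-23.  -99.9] z 0.042 F [-0.1 -0.2  0.8]
t 9.4 fix xy mm [-22.8 -85.7] z 0.0421 F [0.8 0.  0.4]
t 11.0 fix xy mm [ -99.3 -229.4] z 0.1993 F [-0.3 -0.6 -0. ]
plate mm [-21.3   3.7] yaw 0.0914 ( [-0.1772 -0.1721  0.0998  0.1502] ) holes dev round [-17.    3.9] slot [-25.7   3.5]
```

View pics/top1.png

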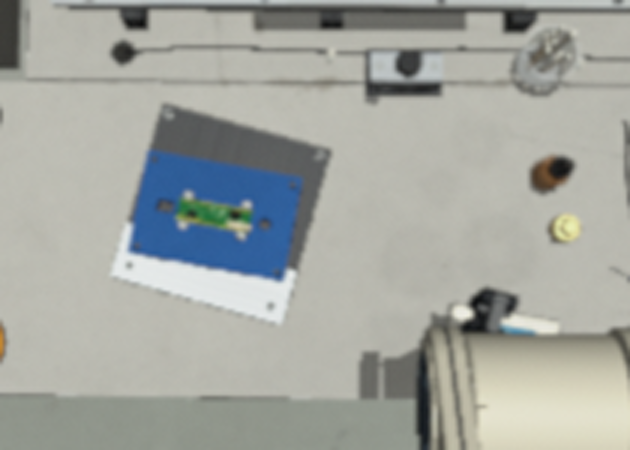

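The push slid the plate about 20 mm to the left. Only the near finger touched, so about +0.09 rad of yaw remains and it overshot by 3.7 mm. Next I'll push the near edge forward with two fingers, which squares it up, stop 6 mm short and look.

Run:
```python
from act import *
z=.042
manip.move_to(W(-.115,.004,.12),FWD)
manip.servo_line(W(-.115,.004,z),rate=.15)
manip.servo_line(W(-.088,.004,z),rate=.06); st()
manip.servo_line(W(-.067,.004,z),rate=.03); st()
manip.servo_line(W(-.105,.004,z),rate=.1)
manip.servo_line(W(-.115,.004,.12),rate=.2)
manip.move_to(W(-.10,-.23,.2),LAT)
c=look("top2"); st(); measure(c)
```

```text
t 13.3 fix xy mm [-87.9   3.8] z 0.042 F [ 0.3  0.9 -1.1]
t 14.2 fix xy mm [-66.8   4. ] z 0.042 F [-0.1 -0.8 -0.9]
t 16.3 fix xy mm [ -99.9 -229.5] z 0.1994 F [ 0.6  0.9 -0.9]
plate mm [-4.3 -0.4] yaw -0.0 ( [-0.2647 -0.2652  0.0997  0.1513] ) holes dev round [-4.3 -0.4] slot [-4.3 -0.4]
```

The plate is now square, centred to within 0.4 mm, and 4.3 mm short. Now a slow final push.

Run:
```python
from act import *
z=.042
manip.move_to(W(-.115,.0,.12),FWD)
manip.servo_line(W(-.115,.0,z),rate=.15)
manip.servo_line(W(-.072,.0,z),rate=.06)
manip.servo_line(W(-.0622,.0,z),rate=.012); manip.hold(.2); st()
manip.servo_line(W(-.105,.0,z),rate=.1)
manip.servo_line(W(-.115,.0,.12),rate=.2)
manip.move_to(W(-.10,-.23,.2),LAT)
c=look("top3"); st(); measure(c); measure(c,z=.018)
s=snap("side"); np.save("side3.npy",s,allow_pickle=True); save(s,"side3.png",(195,175,320,265),6)
```

```text
t 20.0 fix xy mm [-62.3  -0. ] z 0.042 F [-0.7 -0.8  0.2]
t 22.2 fix xy mm [ -99.9 -229.6] z 0.1993 F [0.1 0.3 0.4]
plate mm [ 0.8 -1. ] yaw -0.0006 ( [-0.2643 -0.2662  0.0993  0.1498] ) holes dev round [ 0.8 -1. ] slot [ 0.8 -1. ]
plate mm [ 1.5 -0.2] yaw -0.0006 ( [-0.2643 -0.2662  0.1003  0.1513] ) holes dev round [ 1.5 -0.2] slot [ 1.6 -0.2]
```

View pics/side3.png

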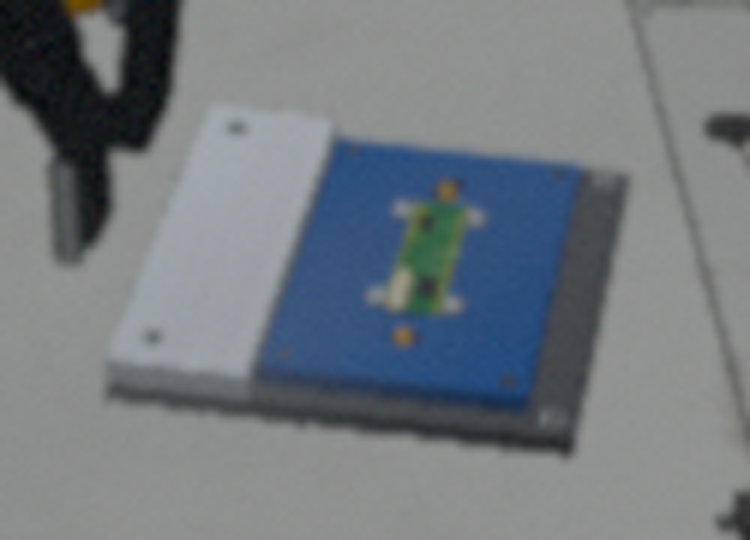

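The side view shows brass noses in both holes, at (447,190) and (402,337). The near edge sits tight below the ledge, so the plate looks dropped in. I'll check its height and flatness numerically.

Run:
```python
from act import *
t=np.load("top3.npy",allow_pickle=True).item(); s=np.load("side3.npy",allow_pickle=True).item(); s0=np.load("side0.npy",allow_pickle=True).item()
seen=np.array([[585,168],[525,400],[260,378],[335,137]])
for z in(.018,.0235,.029):
    r=plate(t,(215,160,315,260),proj(t,[W(a+.001,b,z) for a,b in((.05,.075),(.05,-.075),(-.05,-.075),(-.05,.075))]),z)
    a=(r[1]*.3+r[2]*.7); x=np.array([np.cos(a),np.sin(a)]); y=np.array([-x[1],x[0]])
    P=[list(r[0]+i*x+j*y)+[z] for i,j in((.05,.075),(.05,-.075),(-.05,-.075),(-.05,.075))]
    print(z,np.round((proj(s,P)-[195,175]+.5)*6-seen,1).tolist())
# camera bias check: fixture corners at deck far + ledge near, from top-fitted pose
print("fixture corners in crop",np.round((proj(s,[W(.07,.085,.01),W(.07,-.085,.01),W(-.105,-.085,.021),W(-.105,.085,.021)])-[195,175]+.5)*6).tolist())
```

```text
0.018 [[-3.8, -3.3], [2.2, -2.0], [-1.4, -11.8], [3.4, 1.4]]
0.0235 [[-4.3, -14.0], [1.4, -13.1], [-3.1, -22.9], [2.2, -9.3]]
0.029 [[-4.8, -24.7], [0.7, -24.2], [-4.7, -34.1], [1.0, -20.0]]
fixture corners in crop [[628.0, 171.0], [573.0, 438.0], [102.0, 359.0], [209.0, 104.0]]
```

The corners match a flat plate at z = 18 mm to within about 1 px. The exception is the near-right corner, about 2 px off, where my reading included the side face. The gripper is clear, so I'm handing in.

```bash
python3 -c "
from act import *
st(); print(manip.sign_off())"
```

```text
t 22.2 fix xy mm [ -99.9 -229.4] z 0.1994 F [ 0.7  0.2 -0.2]
the job is handed in; nothing more can be done
None
```

The blue plate lies flat on the deck with both holes over their pins (checked in both camera views), the gripper is clear, and the job was handed in at 22 s; no verdict was shown.

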